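# Slide the top plaque off the pile into the stamping corner

## Robot

A 7-joint arm with a two-finger parallel gripper is mounted at the origin on the work surface. World frame = base frame: x ahead of the robot, y to its left, z up, the work surface at z = 0. Lengths are in m, angles in rad, forces in N, time in s.
With the tool pointing down it reaches from about 0.425 to 0.925 m from the base axis. Payload 6.8 kg.
Tool frame: the origin (TCP) lies at the very end of the fingers, on their centre line; the grasp point (between the pads) lies 19 mm behind it (r.tcp_to_grasp is the distance from the TCP to the grasp point, in m); z points along the fingers, y is the line along which they close (so a half turn about z gives the same grasp; the last joint's range is limited). The gripper opens to 85 mm and grips with 20 to 120 N. Pads are 22 mm wide; open, the fingers measure 114 mm over their backs; the gripper's body (76 mm by 85 mm) begins 54 mm behind the grasp point. The pads swing forward as they close: fully open they stand 13 mm farther back than shut.
Start: joints at [-1.435, 0.477, 0.022, 1.555, -0.011, 1.109, -0.083], TCP at [0.163, 0.655, 0.231] pointing down, gripper open.
Joint ranges: [-2.96, 2.96], [-0.34, 2.1], [-1.41, 1.46], [0.24, 2.44], [-1.37, 4.51], [0.17, 1.92], [-2.96, 2.96]. Speed limits (rad/s): [2.39, 2.39, 3.14, 3.14, 3.14, 3.14, 3.14].

## Interface

Orientations are given as a rotation vector (axis times angle).
In Python, from bench import r gives the robot as it stands.
- The arm moves only by the tool step_arm, never from a script. Its argument "moves" is a list of rows, each a list of 7 numbers: the shift along the tool's x, y, z in mm, then the turn, a rotation vector about the tool's x, y, z in rad, then the finger opening in mm, from 0 to 85.4. A call has 1 to 8 rows; each row is the pose to reach, as a shift and turn from the pose commanded when the call began, along the tool's axes at that moment; what a row does not reach only later rows make up. A row lasts 1/10 s, in which the tool goes at most 50 mm and 8.59 degrees, less where a joint would pass 70% of its speed; a pose out of reach is approached as far as the arm can. A call with a gripper value outside its range is refused whole. The fingers move at their own pace and stop on an object; "grip_force" is the grip in N (left out, the last holds). Time passes only in rows, so rows that repeat a pose let the fingers close. It gives the time, the measured TCP pose, the force, the opening and the grip force at its end, in the units of the state.
- r.get_obs(): the state, without advancing time (a new reading comes with each control period).
- r.grab_frame(name): name is "side" or "top" or "wrist"; returns a dict with "image" (384x512x3 uint8, red, green, blue), "depth" (384x512 float32, m along the optical axis (not along the pixel's ray), 0 where there is no reading), "mtx" (3x3 intrinsics, pixels), "rvec" (rotation vector, rad) and "tvec" (3), from world to camera coordinates, as OpenCV has them. Camera axes: x right, y down, z forward; pixel columns grow to the right and rows downward; lengths in m; the calibration is good to about 2 mm. A picture is of the moment at which its call begins.
- r.hand_in(): hands the job in; it is judged then, once.
The state is a dict: "clock": time; "joints": joint angles; "qvel": joint speeds; "tau": joint torques, N m; "tcp_pos": TCP position; "orientation": TCP orientation; "contact_force": force on the tool from outside, world axes, zero at the start; "moment": the same for the moment, N m; "grip_width": finger opening in m; "gripper_force": force on a finger pad.
Only numpy, scipy, OpenCV 4.12 (cv2) and the standard library are available. Lean on these libraries where they do the work, as an engineer would, in place of code of your own. Each camera call takes 0.05 s, during which the arm holds its last target. There are 200 camera calls.

## Task

Get the next metal plaque ready for stamping: press on the top plaque of the pile with the fingertips and slide it sideways onto the grey stamping plate beside it, without lifting it and without dragging the plaques beneath along. Leave it lying flat and pushed fully home, flush against both metal stops of the plate. Its lacquer is delicate, so press only moderately, never with more than 18 N, and leave the other things on the desk where they are.

Things in the scene. Friction and masses are not known exactly. Their poses are not given: they have to be found in the camera images.
- board_mid (a point): Centre (half-way up) of the top plaque, the one to slide: a smooth rigid aluminium plaque 150 mm (its x) by 110 mm (its y) by 8 mm thick, 300 to 430 g, red edges, white face with grey lines and an orange patch. Its upper face is 4 mm above this point, z up. Too wide to grip across: it is moved by pressing closed fingertips on its face and dragging. Its y axis points roughly away from the plate.
- board: The same top plaque; origin at the centre of its underside. Friction: fingertips on it about 0.5, plaque on plaque or plate about 0.21 (hidden, +-20 %): a press under about 5 N, or a jerk, only skids, about 8 N drags it, over 18 N spoils the lacquer. It is rigid: 1 mm deeper adds 8 N or more, so the press must be felt. The height under the fingertips falls on the way as it tips and drops onto the plate.
- seat (a point): Target of board_mid in plan: the plaque's centre when it touches both stops. Fixed in the stamping jig (270 mm along its y, 200 mm along its x), which is placed, turned and set in height anew each time; axes are the jig's, z up. Its height is that of board_mid on the plate at its highest setting; a screw sets the plate lower by an unknown 0 to 3 mm. The plate reaches 70 mm from here towards +y, 111 mm towards -x.
- back_stop (a point): Middle of the upper inner edge of the back stop: an aluminium bar along the jig's y, its face looking to the jig's -x, 75 mm from seat. It stands 5.5 to 8.5 mm above the plate, about level with the middle or top of a seated plaque. Axes of the jig.
- end_stop (a point): Middle of the upper inner edge of the end stop: an aluminium bar along the jig's x, its face looking to the jig's +y, 55 mm from seat; as high as the back stop. Axes of the jig.
- well (a point): Centre of the wooden well's floor, on which the pile of four plaques lies loosely (each a few mm off centre): 133 mm from seat towards the jig's +y and 14 mm towards its -x. Its walls on three sides end 2 mm below the top plaque's upper face; towards the plate it is open from plate height up, with a gap of about 8 mm between pile and plate. Axes of the jig.
- pile3: The plaque directly under the top one, same size (150 x 110 x 8 mm), grey edges; origin at the centre of its underside. Its upper face is 1.5 to 4.5 mm higher than the stamping plate. Pressed about 25 mm behind its centre (on the half away from the plate), the top plaque does not tip early off this one. Must stay where it is.
- pile2: Third plaque from the top, green edges, same size; origin at the centre of its underside. Must stay.
- pile1: Bottom plaque, blue edges, same size; origin at the centre of its underside. Must stay.
- stamp_mid (a point): Centre of a self-inking hand stamp, 62 x 40 x 76 mm, black and grey; bystander.
- mouse_mid (a point): Centre of a black computer mouse, 108 x 60 x 32 mm; bystander.
- stapler_mid (a point): Centre of a red stapler, 130 x 36 x 41 mm; bystander.
- tape_mid (a point): Centre of a tape dispenser, 120 x 60 x 79 mm, black with an amber roll; bystander.
- inkpad_mid (a point): Centre of a blue ink pad, 110 x 70 x 16 mm; bystander.
There are look-alikes about, which are no part of the job. There is more than one size of the board; the job needs the largest.

How it is judged:
At the end, for the whole second after the job is handed in: The top plaque lies flat and at rest on the stamping plate, flush against both stops (within 3 mm of each, square to 0.03 rad); the three plaques beneath are within 5 mm of where they were (x of board_mid in the frame of seat between -0.003 and 0.003 m and y of board_mid in the frame of seat between -0.003 and 0.003 m and z of board_mid in the frame of seat between -0.005 and 0.002 m and angle between the x axis of board_mid and the x axis of seat, either way round below 0.03 rad and angle between board_mid's own z axis and vertical below 0.03 rad and linear speed of board below 0.01 m/s and distance of each of pile1, pile2, pile3 from where it was at the start of the episode below 0.005 m); the robot touches nothing.
It fails at once if the fingers bear on the top plaque with more than 18 N (contact force between the fingers and board above 18 N).
It fails at once if the top plaque is lifted (more than 15 mm above its place on the pile) or tipped by more than 0.25 rad (z of board_mid in the frame of seat above 0.0165 m or angle between board_mid's own z axis and vertical above 0.25 rad).
It fails at once if a plaque beneath is dragged more than 5 mm (distance of any of pile1, pile2, pile3 from where it was at the start of the episode above 0.005 m).
It fails at once if a bystander is moved by more than 20 mm (distance of any of stamp_mid, mouse_mid, stapler_mid, tape_mid, inkpad_mid from where it was at the start of the episode above 0.02 m).
It also fails if it takes over 72 s, if anything falls off the work surface, if the arm or the gripper's body presses on something with over 40 N, if the wrist force passes 120 N, or if a joint passes its speed limit or range.

## Working session

There is one attempt and no reset: what is moved stays moved. The work goes in short steps, Python scripts to look and compute and a tool call to move; the robot and the scene stay as the last step left them, time stands still between calls to the robot, and variables do not carry over. Pictures are saved under pics/ and viewed, at most 10 in all, crops included, and the job is handed in when it is done.

Besides the shell and the picture viewer there is one more tool, called as a command line: name --pt "numbers of a row" for each row, then --argument value for the rest. step_arm: Moves the arm, as the interface text tells. Its arguments: {"type":"object","properties":{"moves":{"type":"array","items":{"type":"array","items":{"type":"number"}}},"grip_force":{"type":"number"}},"required":["moves"]}

```bash
mkdir -p pics
cat > h.py <<'E'
import numpy as np,cv2
from bench import r
def grab(n):
    f=r.grab_frame(n); np.savez(f'{n}.npz',**f); return f
def load(n): return dict(np.load(f'{n}.npz'))
def ray(f,uv,z):
    R,_=cv2.Rodrigues(f['rvec']);t=np.ravel(f['tvec']);K=f['mtx']
    uv=np.atleast_2d(uv).astype(float);d=(R.T@np.linalg.inv(K)@np.c_[uv,np.ones(len(uv))].T).T
    c=-R.T@t; return c+d*((z-c[2])/d[:,2])[:,None]
def cloud(f):
    R,_=cv2.Rodrigues(f['rvec']);t=np.ravel(f['tvec']);K=f['mtx'];D=f['depth']
    v,u=np.indices(D.shape);p=np.stack([(u-K[0,2])/K[0,0]*D,(v-K[1,2])/K[1,1]*D,D],-1)
    return (p-t)@R
def proj(f,P):
    return cv2.projectPoints(np.atleast_2d(P).astype(float),f['rvec'],f['tvec'],f['mtx'],None)[0][:,0]
E
python3 - <<'E'
from h import *
a=grab('top');b=grab('side')
cv2.imwrite('pics/a.png',cv2.resize(a['image'][:,:,::-1],(768,576)))
cv2.imwrite('pics/b.png',cv2.resize(b['image'][:,:,::-1],(768,576)))
print(r.get_obs())
E
```

```text
{'clock': 0.1, 'joints': array([-1.43508529,  0.47769706,  0.02233321,  1.5563374 , -0.01152116,
        1.10929583, -0.08307051]), 'qvel': array([-0.00037172, -0.00223276,  0.00051407, -0.00059827, -0.0008702 ,
        0.00069118, -0.0016285 ]), 'tau': array([ 3.78971468e-03, -5.97764468e+01,  1.61315527e+00, -2.81956422e+01,
        1.27418837e-02,  5.03416712e-03, -1.29468276e-05]), 'tcp_pos': array([0.16281818, 0.65452749, 0.23044282]), 'orientation': array([-3.81941132e-01, -3.11818377e+00,  2.52371335e-03]), 'contact_force': array([-0.26342297,  0.68729968,  0.23136452]), 'moment': array([-0.0348633 , -0.02223883, -0.01786859]), 'gripper_force': 0.0, 'grip_width': 0.0855178004483235}
```

View pics/a.png

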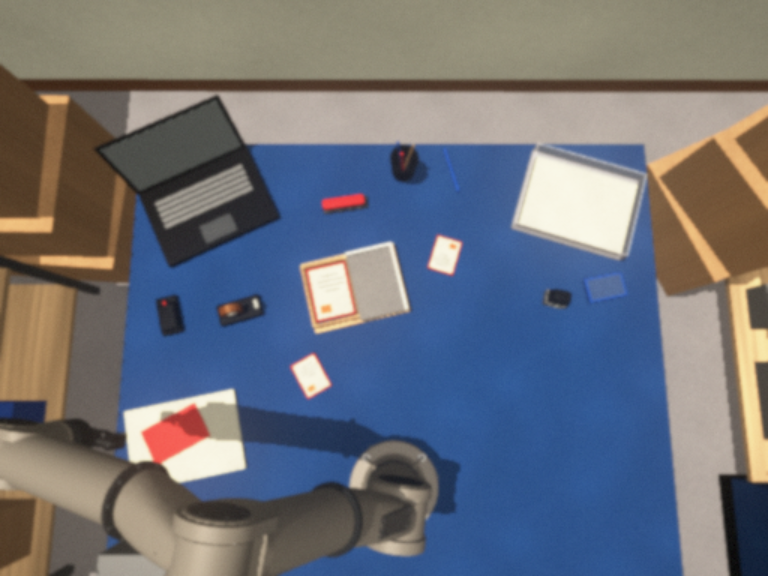

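View pics/b.png

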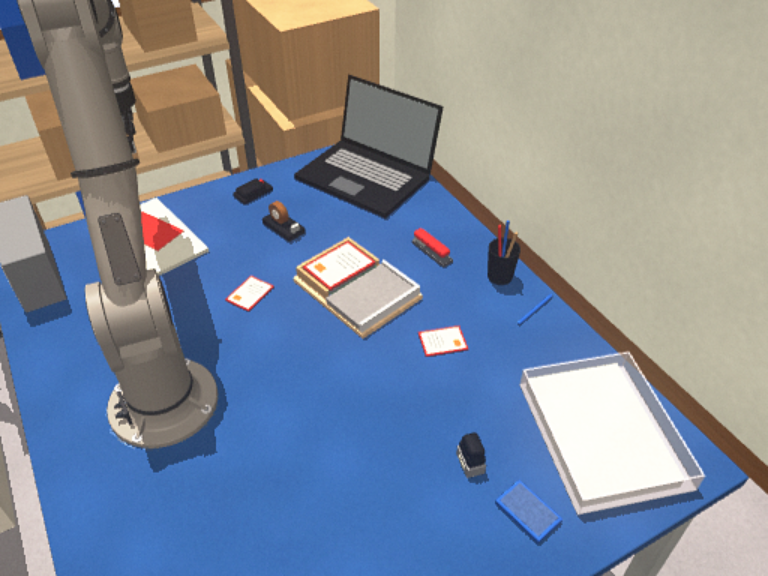

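The top view shows the jig at about (355,287): the pile with the red-edged plaque at (330,292) and the plate at (377,282). The back stop is on the far edge and the end stop is on the right. The side view agrees, and the smaller plaques are look-alikes.

Run:
```python
from h import *
for n,pts in (('top',[(330,292),(303,262),(352,258),(309,325),(358,318),(377,282),(408,312),(392,243),(348,250)]),('side',[(338,264),(370,296),(405,268),(418,288)])):
    f=load(n);C=cloud(f)
    for u,v in pts:
        u,v=int(u*2/3),int(v*2/3); print(n,u,v,C[v-1:v+2,u-1:u+2].reshape(-1,3).mean(0).round(4))
f=load('top')
im=f['image'].astype(int);red=((im[...,0]>140)&(im[...,1]<90)&(im[...,2]<90)).astype(np.uint8)
k,l,s,c=cv2.connectedComponentsWithStats(cv2.dilate(red,np.ones((3,3))))
for i in range(1,k):
    if s[i,4]>30: print(s[i],ray(f,c[i],0.05).round(3))
```

```text
top 220 194 [0.5159 0.1732 0.045 ]
top 202 174 [0.6099 0.2561 0.0008]
top 234 172 [0.6114 0.1174 0.0325]
top 206 216 [0.4298 0.2347 0.0005]
top 238 212 [0.4445 0.0998 0.0192]
top 251 188 [0.5434 0.046  0.0318]
top 272 208 [ 0.4632 -0.0421  0.0034]
top 261 162 [0.6169 0.0064 0.1766]
top 232 166 [ 0.6456  0.1283 -0.001 ]
side 225 176 [0.5134 0.1731 0.0453]
side 246 197 [0.5346 0.0433 0.0339]
side 270 178 [6.844e-01 1.219e-01 1.000e-04]
side 278 192 [0.6504 0.0069 0.0358]
[215 129  29  12 252] [[0.77  0.139 0.05 ]]
[107 270  33  23 461] [[0.166 0.538 0.05 ]]
[ 97 288   7   8  34] [[0.131 0.634 0.05 ]]
```

step_arm --pt "-40 -37 -10 0 0 -0.05 0" --pt "-75 -70 -20 0 0 -0.1 0" --pt "-110 -103 -30 0 0 -0.15 0" --pt "-145 -136 -40 0 0 -0.2 0" --pt "-180 -168 -50 0 0 -0.25 0" --pt "-215 -200 -60 0 0 -0.3 0" --pt "-250 -233 -70 0 0 -0.35 0" --pt "-285 -265 -80 0 0 -0.4 0"

```text
clock: 0.9
tcp_pos: [0.3761, 0.3269, 0.3115]
orientation: [0.248, -3.131, 0.0]
contact_force: [1.9, 0.6, 0.0]
grip_width: -0.0001
gripper_force: 0.0
```

Run:
```python
from h import *
from scipy.spatial.transform import Rotation as Ro
o=r.get_obs();R=Ro.from_rotvec(o['orientation']).as_matrix();print(o['clock'],o['tcp_pos'],o['joints'].round(2));print(R.round(3))
print('to go mm',1000*R.T@(np.array([.515,.115,.33])-o['tcp_pos']))
```

```text
0.9 [0.37614647 0.32690794 0.31150587] [-0.95  0.11  0.12  1.87 -0.01  1.16  0.9 ]
[[-0.988 -0.157 -0.   ]
 [-0.157  0.988 -0.   ]
 [ 0.    -0.    -1.   ]]
to go mm [-103.76172902 -231.1240891   -18.50589851]
```

step_arm --pt "-20 -45 -4 0 0 0 0" --pt "-40 -90 -8 0 0 0 0" --pt "-60 -135 -12 0 0 0 0" --pt "-80 -180 -16 0 0 0 0" --pt "-104 -231 -18 0 0 0 0" --pt "-104 -231 -18 0 0 0 0" --pt "-104 -231 -18 0 0 0 0"

```text
clock: 1.6
tcp_pos: [0.5146, 0.1152, 0.329]
orientation: [0.239, -3.132, 0.001]
contact_force: [-0.7, -0.6, 1.1]
grip_width: -0.0002
gripper_force: 0.0
```

Run:
```python
from h import *
o=r.get_obs();print(o['clock'],o['tcp_pos'],o['contact_force'],o['joints'].round(2))
f=grab('wrist');R,_=cv2.Rodrigues(f['rvec']);print('cam',-R.T@np.ravel(f['tvec']));print(R.round(3))
cv2.imwrite('pics/w1.png',cv2.resize(f['image'][:,:,::-1],(768,576)))
```

```text
1.6 [0.51464323 0.11521008 0.32899234] [-0.66511493 -0.55575454  1.11443044] [-0.64  0.15  0.34  1.8  -0.05  1.21  1.44]
cam [0.43698719 0.10210901 0.47183904]
[[-0.151  0.988  0.001]
 [ 0.942  0.144  0.302]
 [ 0.298  0.046 -0.953]]
```

View pics/w1.png

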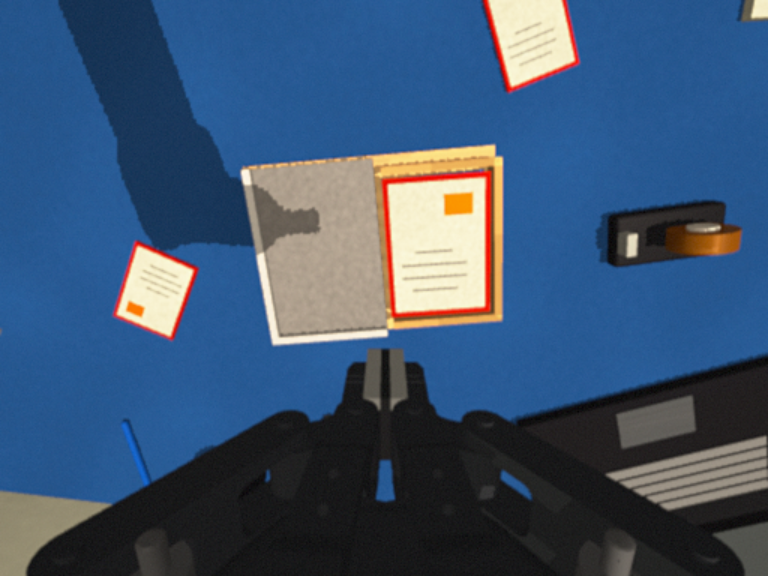

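The wrist view shows the plaque at (440,245) and the plate at (315,250). The end stop is the white bar on the left, from (257,175) to (281,335), and the back stop runs along the bottom at about y=335.

```bash
cat >> h.py <<'E'
def redrim(f,roi,z):
    im=f['image'].astype(int);m=((im[...,0]>150)&(im[...,1]<80)&(im[...,2]<80)).astype(np.uint8)
    x0,x1,y0,y1=roi;k=np.zeros_like(m);k[y0:y1,x0:x1]=m[y0:y1,x0:x1]
    v,u=np.nonzero(k);P=ray(f,np.c_[u,v],z)[:,:2]
    return cv2.minAreaRect((P*1000).astype(np.float32)),P
E
python3 - <<'E'
from h import *
f=load('wrist');C=cloud(f);im=f['image']
rc,P=redrim(f,(245,335,105,220),0.043);print(rc,cv2.boxPoints(rc).round(1).tolist())
def md(x,y): 
    x,y=int(x/1.5),int(y/1.5);q=C[y-3:y+4,x-3:x+4].reshape(-1,3);return np.median(q,0).round(4),q[:,2].std().round(4)
for p in [(440,230),(420,300),(300,280),(350,300),(340,190),(265,270),(270,300)]: print(p,md(*p))
# profile rows across end stop and back stop
for y in (260,300): 
    y=int(y/1.5);print('row',y,[(x,im[y,x].tolist(),C[y,x,2].round(4)) for x in range(166,192)])
for x in (310,360):
    x=int(x/1.5);print('col',x,[(y,im[y,x].tolist(),C[y,x,2].round(4)) for y in range(214,232)])
E
```

```text
((515.4873657226562, 172.15219116210938), (152.1011505126953, 110.90379333496094), 12.787152290344238) [[429.0, 209.39999389648438], [453.6000061035156, 101.19999694824219], [601.9000244140625, 134.89999389648438], [577.4000244140625, 243.10000610351562]]
(440, 230) (array([0.4957, 0.1694, 0.045 ]), np.float64(0.0007))
(420, 300) (array([0.5753, 0.1628, 0.0449]), np.float64(0.0603))
(300, 280) (array([0.5758, 0.0278, 0.0322]), np.float64(0.0009))
(350, 300) (array([0.5919, 0.0856, 0.0325]), np.float64(0.0008))
(340, 190) (array([0.4717, 0.0594, 0.0326]), np.float64(0.0006))
(265, 270) (array([ 0.5689, -0.0105,  0.0404]), np.float64(0.0063))
(270, 300) (array([ 0.6029, -0.0017,  0.0401]), np.float64(0.0032))
row 173 [(166, [42, 93, 151], np.float64(0.001)), (167, [39, 90, 148], np.float64(-0.0012)), (168, [38, 88, 148], np.float64(-0.0018)), (169, [32, 85, 145], np.float64(-0.0008)), (170, [71, 102, 153], np.float64(0.0007)), (171, [173, 173, 182], np.float64(-0.0001)), (172, [254, 243, 223], np.float64(0.0406)), (173, [252, 245, 226], np.float64(0.0412)), (174, [250, 242, 225], np.fl
[... 2785 characters left out ...]
0.0336)), (216, [169, 154, 138], np.float64(0.0328)), (217, [163, 148, 131], np.float64(0.0323)), (218, [126, 115, 102], np.float64(0.0331)), (219, [104, 95, 85], np.float64(0.0352)), (220, [155, 143, 125], np.float64(0.0393)), (221, [242, 231, 203], np.float64(0.0421)), (222, [251, 242, 225], np.float64(0.0402)), (223, [250, 242, 224], np.float64(0.0407)), (224, [251, 240, 219], np.float64(0.0418)), (225, [181, 179, 187], np.float64(0.0012)), (226, [83, 111, 162], np.float64(0.0002)), (227, [40, 92, 155], np.float64(-0.0)), (228, [37, 91, 153], np.float64(-0.0005)), (229, [42, 95, 156], np.float64(0.0008)), (230, [41, 95, 156], np.float64(0.0003)), (231, [41, 95, 157], np.float64(-0.0001))]
```

```bash
cat >> h.py <<'E'
def cross(a,th=195,rev=False):
    i=np.arange(len(a)-1)
    h=(a[:-1]>th)&(a[1:]<=th) if not rev else (a[:-1]<=th)&(a[1:]>th)
    k=np.nonzero(h)[0]
    return None if len(k)==0 else k[0]+(th-a[k[0]])/(a[k[0]+1]-a[k[0]])
E
python3 - <<'E'
from h import *
f=load('wrist');g=f['image'][...,0].astype(float)
E=[];B=[]
for y in range(122,216):
    x0=int(165+(y-115)*0.145)
    s=g[y,x0:x0+22];j=np.argmax(s>235);c=cross(s[j:])
    if c is not None:E.append((x0+j+c,y))
for x in range(196,254):
    c=cross(g[212:228,x],rev=True)
    if c is not None:B.append((x,212+c))
zs=.0408
E=ray(f,E,zs)[:,:2];B=ray(f,B,zs)[:,:2]
def fit(P):
    vx,vy,x,y=cv2.fitLine(P.astype(np.float32),cv2.DIST_HUBER,0,1e-4,1e-4).ravel();d=np.array([vx,vy]);n=np.array([-vy,vx]);p=np.array([x,y])
    return d,p,np.std((P-p)@n)
for q in (fit(E),fit(B)): print(q)
de,pe,_=fit(E);db,pb,_=fit(B)
if de[0]<0:de=-de
if db[1]<0:db=-db
a1=np.arctan2(de[1],de[0]);a2=np.arctan2(db[1],db[0])-np.pi/2;print('ang',a1,a2)
a=.5*(a1+a2);ex=np.array([np.cos(a),np.sin(a)]);ey=np.array([-ex[1],ex[0]])
S=ex*(pb@ex-.075)+ey*(pe@ey+.055)
rc,P=redrim(f,(245,335,105,220),0.045);bc=np.array(rc[0])/1000
print('seat',S,'board',bc,rc,'board in jig',(bc-S)@ex,(bc-S)@ey)
w=S+ex*-.014+ey*.133;print('well',w)
np.savez('jig.npz',S=S,ex=ex,ey=ey,a=a)
E
```

```text
(array([0.9721913 , 0.23418823], dtype=float32), array([ 0.5838978 , -0.00411433], dtype=float32), np.float64(0.00027414468886953117))
(array([ 0.23183526, -0.9727551 ], dtype=float32), array([0.63180906, 0.06853583], dtype=float32), np.float64(9.992648544032373e-05))
ang 0.2363835 0.23396397
seat [0.55991894 0.04669694] board [0.51512128 0.17182555] ((515.1212768554688, 171.82554626464844), (151.3917694091797, 110.38656616210938), 12.787134170532227) board in jig -0.014408096064568275 0.13212269077530908
well [0.5153137 0.1727738]
```

step_arm --pt "-2 20 30 0 0 -0.03 0" --pt "-4 50 75 0 0 -0.06 0" --pt "-7 81 120 0 0 -0.082 0" --pt "-7 81 165 0 0 -0.082 0" --pt "-7 81 210 0 0 -0.082 0" --pt "-7 81 245 0 0 -0.082 0" --pt "-7 81 270 0 0 -0.082 0" --pt "-7 81 270 0 0 -0.082 0"

```text
clock: 2.45
tcp_pos: [0.5045, 0.1993, 0.0559]
orientation: [0.378, -3.111, 0.002]
contact_force: [0.2, 0.6, 0.1]
grip_width: -0.0001
gripper_force: 0.0
```

step_arm --pt "0 0 0 0 0 0 0" --pt "0 0 0 0 0 0 0"

```text
clock: 2.65
tcp_pos: [0.5092, 0.1995, 0.0609]
orientation: [-0.375, 3.117, 0.002]
contact_force: [-0.0, 0.1, -0.2]
grip_width: 0.0001
gripper_force: 0.0
```

```bash
cat >> h.py <<'E'
def st():
    from scipy.spatial.transform import Rotation as Ro
    o=r.get_obs();j=np.load('jig.npz');p=o['tcp_pos'];R=Ro.from_rotvec(o['orientation']).as_matrix()
    d=p[:2]-j['S'];print('t',o['clock'],'tcp jig mm',(1e3*d@j['ex']).round(1),(1e3*d@j['ey']).round(1),'z',(1e3*p[2]).round(2),'F',o['contact_force'].round(2),'ang',np.arctan2(-R[1,0],-R[0,0])-j['a'],'tilt',R[:2,2].round(4))
E
python3 -c "
from h import *
st()"
```

```text
t 2.65 tcp jig mm -13.7 160.4 z 60.88 F [-0.    0.15 -0.21] ang 0.004187741899258995 tilt [0.0021 0.0017]
```

step_arm --pt "0 -2 4 0 0 0 0" --pt "0 -4 8 0 0 0 0" --pt "0 -4 10 0 0 0 0" --pt "0 -4 12 0 0 0 0" --pt "0 -4 12 0 0 0 0"

```text
clock: 3.15
tcp_pos: [0.5093, 0.1942, 0.0471]
orientation: [0.373, -3.119, 0.0]
contact_force: [0.2, 0.8, -0.3]
grip_width: 0.0
gripper_force: 0.0
```

step_arm --pt "0 0 0.5 0 0 0 0" --pt "0 0 1 0 0 0 0" --pt "0 0 1 0 0 0 0"

```text
clock: 3.45
tcp_pos: [0.5094, 0.1943, 0.0463]
orientation: [0.373, -3.119, -0.0]
contact_force: [0.3, -0.2, -0.8]
grip_width: 0.0001
gripper_force: 0.0
```

step_arm --pt "0 0 0.5 0 0 0 0" --pt "0 0 1 0 0 0 0" --pt "0 0 1 0 0 0 0"

```text
clock: 3.75
tcp_pos: [0.5094, 0.1943, 0.0452]
orientation: [0.373, -3.119, 0.0]
contact_force: [-0.9, 0.9, -0.7]
grip_width: 0.0001
gripper_force: 0.0
```

step_arm --pt "0 0 0.3 0 0 0 0" --pt "0 0 0.5 0 0 0 0" --pt "0 0 0.5 0 0 0 0"

```text
clock: 4.05
tcp_pos: [0.5095, 0.1943, 0.0451]
orientation: [-0.373, 3.119, 0.0]
contact_force: [-1.8, 0.0, 4.9]
grip_width: 0.0003
gripper_force: 2.4
```

step_arm --pt "0 0 0.3 0 0 0 0" --pt "0 0 0.5 0 0 0 0" --pt "0 0 0.5 0 0 0 0"

```text
clock: 4.35
tcp_pos: [0.5098, 0.1944, 0.0451]
orientation: [-0.373, 3.119, 0.001]
contact_force: [-1.3, -1.0, 9.5]
grip_width: 0.0003
gripper_force: 4.7
```

step_arm --pt "0 -0.5 0 0 0 0 0" --pt "0 -1.5 0 0 0 0 0" --pt "0 -3 0 0 0 0 0" --pt "0 -5 0 0 0 0 0" --pt "0 -7 0 0 0 0 0" --pt "0 -9 0 0 0 0 0" --pt "0 -11 0 0 0 0 0" --pt "0 -12 0 0 0 0 0"

```text
clock: 5.15
tcp_pos: [0.5133, 0.1836, 0.0452]
orientation: [-0.373, 3.117, 0.002]
contact_force: [-0.5, 1.4, 6.5]
grip_width: 0.0001
gripper_force: 3.0
```

Run:
```python
from h import *
st();f=grab('wrist')
cv2.imwrite('pics/w2.png',cv2.resize(f['image'][:,:,::-1],(768,576)))
```

```text
t 5.15 tcp jig mm -13.4 144.0 z 45.15 F [-0.45  1.37  6.48] ang 0.00325543101023415 tilt [0.0022 0.0018]
```

View pics/w2.png

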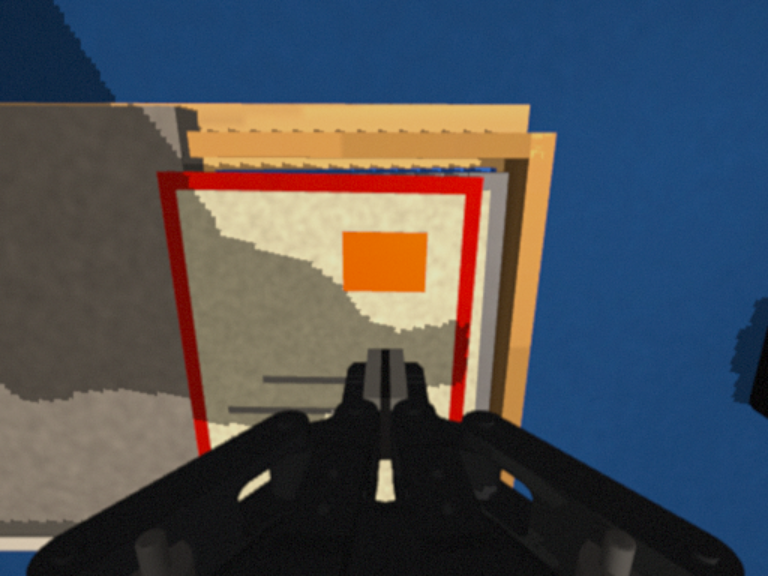

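The plaque slid and left the grey pile3 behind. Its red edges stay visible: left (160,172)-(205,450), right (480,180)-(455,415), near edge y≈175.

step_arm --pt "0 -1 0.1 0 0 0 0" --pt "0 -3 0.2 0 0 0 0" --pt "0 -5 0.2 0 0 0 0" --pt "0 -7 0.2 0 0 0 0" --pt "0 -9 0.2 0 0 0 0" --pt "0 -11 0.2 0 0 0 0" --pt "0 -13 0.2 0 0 0 0" --pt "0 -15 0.2 0 0 0 0"

```text
clock: 6.0
tcp_pos: [0.5171, 0.1694, 0.0451]
orientation: [-0.374, 3.116, 0.003]
contact_force: [-0.1, 2.0, 7.8]
grip_width: -0.0005
gripper_force: 3.7
```

```bash
cat >> h.py <<'E'
def track(z=.045):
    st();f=grab('wrist');im=f['image'].astype(int);j=np.load('jig.npz')
    m=((im[...,0]>60)&(im[...,1]<.3*im[...,0])&(im[...,2]<.3*im[...,0]))
    W=lambda L:(ray(f,np.array(L),z)[:,:2]-j['S'])@np.c_[j['ex'],j['ey']]*1e3
    ys=[y for y in range(384) if m[y].any()]; y0=ys[0]
    Lf,Rt,Nr=[],[],[]
    k,l,s,c=cv2.connectedComponentsWithStats(cv2.dilate(m.astype(np.uint8),np.ones((3,3))));
    b=[i for i in range(1,k) if s[i,4]>400]; mm=m&np.isin(l,b)
    ys=np.nonzero(mm.any(1))[0];y0=ys[0]
    for y in range(y0+15,y0+90):
        x=np.nonzero(mm[y])[0]
        if len(x)>5: Lf.append((x[0]-.5,y));Rt.append((x[-1]+.5,y))
    x0,x1=Lf[0][0],Rt[0][0]
    for x in range(int(x0)+10,int(x1)-10):
        q=np.nonzero(mm[:,x])[0]
        if len(q): Nr.append((x,q[0]-.5))
    for n,L,a in (('left',Lf,0),('right',Rt,0),('near',Nr,1)):
        P=W(L);p=np.polyfit(P[:,a],P[:,1-a],1);e=P[:,1-a]-np.polyval(p,P[:,a]);k=abs(e)<1.5
        p=np.polyfit(P[k,a],P[k,1-a],1)
        at={'left':0,'right':0}.get(n);  # value at board middle
        print(n,'slope %.4f'%p[0],'rms %.2f'%e.std(),'val at mean %.1f @%.1f'%(P[k,1-a].mean(),P[k,a].mean()))
    return f
E
python3 -c "
from h import *
track()"
```

```text
t 6.0 tcp jig mm -13.1 129.3 z 45.14 F [-0.11  1.96  7.77] ang 0.0035705929690081073 tilt [0.0025 0.0021]
left slope -0.0113 rms 0.16 val at mean 51.1 @-61.6
right slope -0.0093 rms 0.24 val at mean 160.6 @-62.0
near slope 0.0116 rms 0.16 val at mean -87.9 @105.9
```

step_arm --pt "0 -3 0.05 0 0 0 0" --pt "0 -6 0.1 0 0 0 0" --pt "0 -9 0.1 0 0 0 0" --pt "0 -12 0.1 0 0 0 0" --pt "0 -15 0.1 0 0 0 0" --pt "0 -18 0.1 0 0 0 0" --pt "0 -20 0.1 0 0 0 0" --pt "0 -22 0.1 0 0 0 0"

```text
clock: 6.85
tcp_pos: [0.5224, 0.148, 0.0451]
orientation: [-0.374, 3.116, 0.003]
contact_force: [-1.4, 2.2, 8.5]
grip_width: -0.0001
gripper_force: 4.0
```

step_arm --pt "0 -2 0.1 0 0 0 0" --pt "0 -4 0.1 0 0 0 0" --pt "0 -6 0.1 0 0 0 0" --pt "0 -8 0.1 0 0 0 0" --pt "0 -10 0.1 0 0 0 0" --pt "0 -12 0.1 0 0 0 0"

```text
clock: 7.45
tcp_pos: [0.5254, 0.1364, 0.0451]
orientation: [-0.374, 3.116, 0.003]
contact_force: [-0.5, 2.0, 9.1]
grip_width: -0.0
gripper_force: 4.4
```

```bash
python3 -c "
from h import *
track()"
```

```text
t 7.45 tcp jig mm -12.7 95.3 z 45.12 F [-0.47  2.    9.09] ang 0.0036860057536823865 tilt [0.003  0.0022]
left slope -0.0114 rms 0.17 val at mean 17.1 @-61.2
right slope -0.0128 rms 0.16 val at mean 126.5 @-61.6
near slope 0.0115 rms 0.15 val at mean -87.5 @71.9
```

step_arm --pt "0 -2 0 0 0 0 0" --pt "0 -4 0 0 0 0 0" --pt "0 -6 0 0 0 0 0" --pt "0 -8 0 0 0 0 0" --pt "0 -10 0 0 0 0 0"

```text
clock: 8.0
tcp_pos: [0.5278, 0.1267, 0.0452]
orientation: [-0.374, 3.116, 0.003]
contact_force: [-1.1, 2.6, 10.0]
grip_width: 0.0002
gripper_force: 4.6
```

step_arm --pt "0 -1 0 0 0 0 0" --pt "0 -2 0 0 0 0 0" --pt "0 -3 0 0 0 0 0" --pt "0 -4 0 0 0 0 0"

```text
clock: 8.4
tcp_pos: [0.5289, 0.1228, 0.0453]
orientation: [-0.374, 3.116, 0.003]
contact_force: [-0.9, 1.9, 11.9]
grip_width: -0.0001
gripper_force: 5.6
```

step_arm --pt "0 -1 0 0 0 0 0" --pt "0 -2 0 0 0 0 0" --pt "0 -3 0 0 0 0 0" --pt "0 -4 0 0 0 0 0"

```text
clock: 8.8
tcp_pos: [0.5298, 0.1186, 0.0452]
orientation: [-0.373, 3.116, 0.002]
contact_force: [0.2, 1.9, 9.0]
grip_width: 0.0002
gripper_force: 4.3
```

step_arm --pt "0 -1 0.05 0 0 0 0" --pt "0 -2 0.1 0 0 0 0" --pt "0 -3 0.15 0 0 0 0" --pt "0 -4 0.2 0 0 0 0" --pt "0 -5 0.25 0 0 0 0"

```text
clock: 9.3
tcp_pos: [0.5309, 0.1138, 0.0449]
orientation: [-0.373, 3.116, 0.002]
contact_force: [-0.9, 1.3, 9.2]
grip_width: 0.0
gripper_force: 4.5
```

step_arm --pt "0 -1 0.05 0 0 0 0" --pt "0 -2 0.1 0 0 0 0" --pt "0 -3 0.15 0 0 0 0" --pt "0 -4 0.2 0 0 0 0" --pt "0 -5 0.25 0 0 0 0"

```text
clock: 9.8
tcp_pos: [0.5321, 0.109, 0.0447]
orientation: [-0.373, 3.116, 0.002]
contact_force: [-1.2, 0.8, 9.9]
grip_width: 0.0
gripper_force: 4.6
```

```bash
python3 -c "
from h import *
track(.0435)"
```

```text
t 9.8 tcp jig mm -12.6 67.1 z 44.66 F [-1.24  0.8   9.89] ang 0.003422811260440667 tilt [0.0032 0.0019]
left slope -0.0038 rms 0.17 val at mean -9.8 @-60.3
right slope -0.0048 rms 0.15 val at mean 98.4 @-60.7
near slope 0.0048 rms 0.14 val at mean -87.2 @44.0
```

step_arm --pt "0 -1.5 0.06 0 0 0 0" --pt "0 -3 0.12 0 0 0 0" --pt "0 -4.5 0.18 0 0 0 0" --pt "0 -6 0.24 0 0 0 0" --pt "0 -8 0.32 0 0 0 0"

```text
clock: 10.35
tcp_pos: [0.5339, 0.1012, 0.0443]
orientation: [-0.374, 3.116, 0.002]
contact_force: [-1.2, 1.0, 8.9]
grip_width: -0.0002
gripper_force: 4.5
```

step_arm --pt "0 -1.5 0.06 0 0 0 0" --pt "0 -3 0.12 0 0 0 0" --pt "0 -4.5 0.18 0 0 0 0" --pt "0 -6 0.24 0 0 0 0"

```text
clock: 10.75
tcp_pos: [0.5354, 0.0953, 0.0441]
orientation: [-0.374, 3.116, 0.002]
contact_force: [-0.9, 1.3, 8.7]
grip_width: -0.0001
gripper_force: 4.6
```

step_arm --pt "0 -1 0.04 0 0 0 0" --pt "0 -2 0.08 0 0 0 0" --pt "0 -3 0.12 0 0 0 0" --pt "0 -4 0.16 0 0 0 0"

```text
clock: 11.15
tcp_pos: [0.5364, 0.0915, 0.044]
orientation: [-0.374, 3.116, 0.002]
contact_force: [-0.0, 1.9, 9.1]
grip_width: -0.0001
gripper_force: 4.7
```

```bash
python3 -c "
from h import *
track(.043)"
```

```text
t 11.15 tcp jig mm -12.5 49.1 z 43.99 F [-0.02  1.92  9.12] ang 0.003510660355148132 tilt [0.0033 0.0018]
left slope -0.0056 rms 0.16 val at mean -28.0 @-60.3
right slope -0.0049 rms 0.16 val at mean 80.6 @-60.6
near slope 0.0061 rms 0.17 val at mean -87.1 @26.3
```

step_arm --pt "0 -1 0.04 0 0 0 0" --pt "0 -2 0.08 0 0 0 0" --pt "0 -3 0.12 0 0 0 0" --pt "0 -4 0.16 0 0 0 0"

```text
clock: 11.6
tcp_pos: [0.5367, 0.087, 0.0433]
orientation: [-0.374, 3.117, 0.001]
contact_force: [0.1, -0.9, -0.1]
grip_width: -0.0
gripper_force: 0.0
```

step_arm --pt "0 -1 0.04 0 0 0 0" --pt "0 -2 0.08 0 0 0 0" --pt "0 -3 0.12 0 0 0 0"

```text
clock: 11.9
tcp_pos: [0.5361, 0.0833, 0.0421]
orientation: [0.373, -3.119, 0.0]
contact_force: [0.1, -0.5, 0.4]
grip_width: -0.0001
gripper_force: 0.0
```

```bash
python3 -c "
from h import *
f=track(.0405);cv2.imwrite('pics/w3.png',cv2.resize(f['image'][:,:,::-1],(768,576)))
C=cloud(f);m=(f['image'][...,0]>200)
import numpy as np
print(np.median(C[160:200,130:200,2]),C[130:150,150:270,2].mean())"
```

```text
t 11.9 tcp jig mm -14.7 41.1 z 42.11 F [ 0.14 -0.53  0.43] ang 0.0028415594340192862 tilt [-0.0006 -0.0002]
left slope 0.0051 rms 0.17 val at mean -34.3 @-59.6
right slope 0.0059 rms 0.16 val at mean 75.4 @-59.9
near slope -0.0046 rms 0.11 val at mean -87.5 @20.3
0.04083471755792502 0.041503804716843964
```

View pics/w3.png

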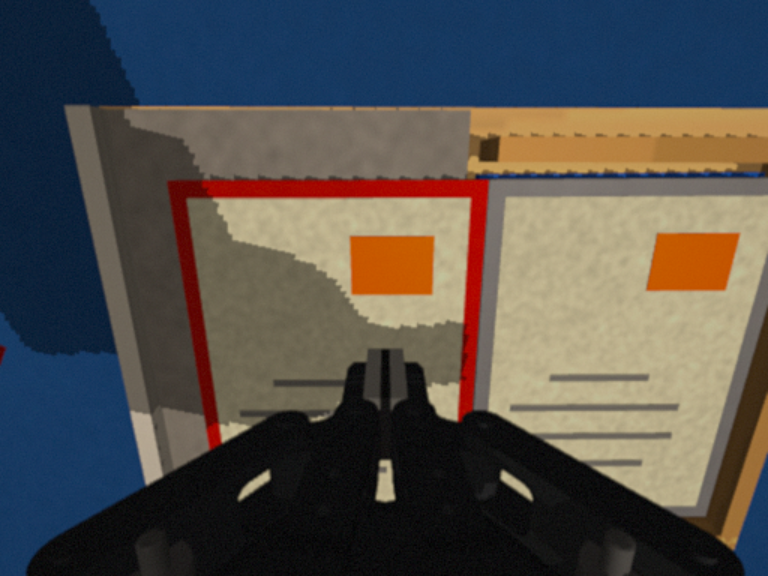

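The plaque has dropped flat onto the plate. Its right edge is at about (475,185), next to the grey pile3, and the end stop is at the left, (70,105)-(150,470). I'll press again.

step_arm --pt "0 0 0.4 0 0 0 0" --pt "0 0 0.8 0 0 0 0" --pt "0 0 0.8 0 0 0 0"

```text
clock: 12.25
tcp_pos: [0.5362, 0.0836, 0.0414]
orientation: [0.373, -3.119, -0.0]
contact_force: [-0.3, 0.2, -0.1]
grip_width: 0.0001
gripper_force: 0.0
```

step_arm --pt "0 0 0.3 0 0 0 0" --pt "0 0 0.5 0 0 0 0" --pt "0 0 0.5 0 0 0 0"

```text
clock: 12.55
tcp_pos: [0.5363, 0.0836, 0.0411]
orientation: [0.373, -3.119, -0.0]
contact_force: [0.2, 1.0, 0.1]
grip_width: -0.0002
gripper_force: 0.0
```

step_arm --pt "0 0 0.3 0 0 0 0" --pt "0 0 0.5 0 0 0 0" --pt "0 0 0.5 0 0 0 0"

```text
clock: 12.85
tcp_pos: [0.5364, 0.0835, 0.0407]
orientation: [-0.373, 3.119, 0.0]
contact_force: [-0.8, -0.1, 2.0]
grip_width: -0.0001
gripper_force: 0.9
```

step_arm --pt "0 0 0.3 0 0 0 0" --pt "0 0 0.6 0 0 0 0" --pt "0 0 0.65 0 0 0 0" --pt "0 0 0.65 0 0 0 0"

```text
clock: 13.25
tcp_pos: [0.5366, 0.0836, 0.0406]
orientation: [-0.373, 3.119, 0.001]
contact_force: [-2.0, 0.4, 9.0]
grip_width: 0.0002
gripper_force: 4.3
```

step_arm --pt "0 -1 0 0 0 0 0" --pt "0 -3 0.1 0 0 0 0" --pt "0 -5 0.1 0 0 0 0" --pt "0 -7 0.1 0 0 0 0" --pt "0 -9 0.1 0 0 0 0" --pt "0 -10 0.1 0 0 0 0"

```text
clock: 13.85
tcp_pos: [0.5398, 0.0746, 0.0407]
orientation: [-0.373, 3.117, 0.002]
contact_force: [0.3, 0.6, 6.0]
grip_width: -0.0001
gripper_force: 3.3
```

step_arm --pt "0 -1 0 0 0 0 0" --pt "0 -2 0 0 0 0 0" --pt "0 -4 0 0 0 0 0" --pt "0 -6 0 0 0 0 0"

```text
clock: 14.25
tcp_pos: [0.5412, 0.0689, 0.0407]
orientation: [-0.374, 3.117, 0.002]
contact_force: [-0.2, 1.8, 6.8]
grip_width: -0.0003
gripper_force: 3.2
```

```bash
python3 -c "
from h import *
f=track(.0405)"
```

```text
t 14.25 tcp jig mm -13.0 26.0 z 40.66 F [-0.23  1.79  6.77] ang 0.00365220535538463 tilt [0.002  0.0013]
left slope 0.0092 rms 0.16 val at mean -49.7 @-58.8
right slope 0.0053 rms 0.16 val at mean 59.8 @-59.2
near slope -0.0088 rms 0.16 val at mean -86.1 @4.8
```

step_arm --pt "-1 0 0.2 0 0 0 0" --pt "-2 0 0.25 0 0 0 0" --pt "-4 0 0.25 0 0 0 0" --pt "-6 0 0.25 0 0 0 0" --pt "-8 0 0.25 0 0 0 0"

```text
clock: 14.8
tcp_pos: [0.5485, 0.0698, 0.0406]
orientation: [-0.373, 3.118, 0.0]
contact_force: [-3.0, -0.1, 10.5]
grip_width: 0.0001
gripper_force: 5.6
```

step_arm --pt "-1 0 0 0 0 0 0" --pt "-2 0 0 0 0 0 0" --pt "-3 0 0 0 0 0 0" --pt "-4 0 0 0 0 0 0" --pt "-4 0 0 0 0 0 0"

```text
clock: 15.3
tcp_pos: [0.5522, 0.0707, 0.0407]
orientation: [-0.373, 3.119, 0.0]
contact_force: [-3.8, -0.9, 10.5]
grip_width: -0.0001
gripper_force: 5.8
```

```bash
python3 -c "
from h import *
f=track(.0405)"
```

```text
t 15.3 tcp jig mm -1.9 25.1 z 40.66 F [-3.78 -0.9  10.49] ang 0.0026557796407790935 tilt [0.0007 0.0004]
left slope -0.0348 rms 0.17 val at mean -48.6 @-51.0
right slope -0.0389 rms 0.16 val at mean 61.0 @-51.3
near slope 0.0359 rms 0.16 val at mean -76.3 @6.6
```

step_arm --pt "0 -1 0 0 0 0 0" --pt "-1 -2 0.1 0 0 0 0" --pt "-1 -4 0.1 0 0 0 0" --pt "-1 -6 0.1 0 0 0 0" --pt "-1 -7 0.1 0 0 0 0" --pt "-1 -7 0.1 0 0 0 0"

```text
clock: 15.95
tcp_pos: [0.5554, 0.0653, 0.0407]
orientation: [-0.374, 3.117, 0.002]
contact_force: [-1.6, 2.3, 10.2]
grip_width: 0.0001
gripper_force: 5.1
```

```bash
python3 -c "
from h import *
f=track(.0405)"
```

```text
t 15.95 tcp jig mm -0.1 19.1 z 40.66 F [-1.65  2.27 10.21] ang 0.0034684887192195923 tilt [0.0019 0.0016]
left slope -0.0273 rms 14.26 val at mean -55.4 @-54.5
right slope -0.0010 rms 0.16 val at mean 54.0 @-47.8
near slope -0.0012 rms 0.14 val at mean -74.5 @-1.0
```

step_arm --pt "0 -1 0 0 0 0 0" --pt "0 -2 0 0 0 0 0" --pt "0 -3 0 0 0 0 0" --pt "0 -3 0 0 0 0 0"

```text
clock: 16.4
tcp_pos: [0.5564, 0.0628, 0.0407]
orientation: [-0.374, 3.116, 0.003]
contact_force: [-1.4, 2.4, 9.0]
grip_width: -0.0004
gripper_force: 4.5
```

```bash
python3 -c "
from h import *
f=track(.0405)"
```

```text
t 16.4 tcp jig mm 0.3 16.5 z 40.66 F [-1.36  2.37  8.98] ang 0.0037691896632874033 tilt [0.0025 0.002 ]
left slope 0.0192 rms 16.01 val at mean -55.4 @-54.9
right slope -0.0012 rms 0.16 val at mean 54.0 @-48.0
near slope -0.0029 rms 0.09 val at mean -74.5 @-0.9
```

step_arm --pt "-1 0 0 0 0 0 0" --pt "-2 0 0 0 0 0 0" --pt "-3 0 0 0 0 0 0" --pt "-3 0 0 0 0 0 0"

```text
clock: 16.85
tcp_pos: [0.5578, 0.0627, 0.0406]
orientation: [0.374, -3.119, -0.002]
contact_force: [-5.9, 1.3, 14.0]
grip_width: -0.0001
gripper_force: 7.2
```

```bash
python3 -c "
from h import *
f=track(.0405)"
```

```text
t 16.85 tcp jig mm 1.7 16.1 z 40.63 F [-5.93  1.25 13.97] ang 0.0033370231516171023 tilt [-0.0006  0.0011]
left slope -0.0388 rms 16.05 val at mean -55.5 @-54.6
right slope 0.0008 rms 0.16 val at mean 54.0 @-47.7
near slope 0.0010 rms 0.19 val at mean -74.5 @-1.2
```

Neither push moves the plaque any more, so it is home against both stops. I'll lift off.

step_arm --pt "2 1 -1 0 0 0 0" --pt "2 1 -4 0 0 0 0" --pt "2 1 -15 0 0 0 0" --pt "2 1 -40 0 0 0 0" --pt "2 1 -80 0 0 0 0" --pt "2 1 -120 0 0 0 0" --pt "2 1 -160 0 0 0 0" --pt "2 1 -160 0 0 0 0"

```text
clock: 17.7
tcp_pos: [0.5595, 0.0627, 0.2058]
orientation: [-0.371, 3.109, 0.002]
contact_force: [0.7, 0.5, 0.6]
grip_width: 0.0001
gripper_force: 0.0
```

Run:
```python
from h import *
st();f=grab('wrist');cv2.imwrite('pics/w4.png',cv2.resize(f['image'][:,:,::-1],(768,576)))
im=f['image'].astype(int);j=np.load('jig.npz')
m=((im[...,0]>60)&(im[...,1]<.3*im[...,0])&(im[...,2]<.3*im[...,0])).astype(np.uint8)
k,l,s,c=cv2.connectedComponentsWithStats(cv2.dilate(m,np.ones((3,3))))
for i in range(1,k):
    if s[i,4]>300:
        v,u=np.nonzero((l==i)&(m>0));P=(ray(f,np.c_[u,v],.0405)[:,:2]-j['S'])@np.c_[j['ex'],j['ey']]*1e3
        print(s[i],cv2.minAreaRect(P.astype(np.float32)))
```

```text
t 17.7 tcp jig mm 3.4 15.6 z 205.84 F [0.73 0.55 0.64] ang 0.0022802144586403783 tilt [0.0105 0.0027]
[436   0  71  22 483] ((-164.36190795898438, 221.2080535888672), (16.764484405517578, 65.5802993774414), 0.15708814561367035)
[ 192  106  102  128 2375] ((0.24161529541015625, -0.24086380004882812), (148.44378662109375, 108.732421875), 0.13325881958007812)
[  48  132   83   94 1221] ((9.218612670898438, -182.1802978515625), (67.2439193725586, 91.71378326416016), 59.340755462646484)
```

View pics/w4.png

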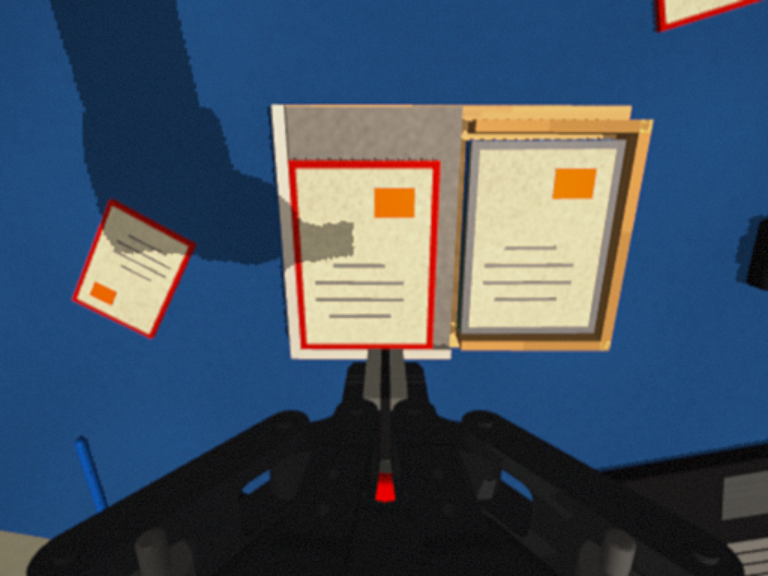

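The plaque lies flush in the corner of both stops, at (0.2, -0.2) mm and square, and pile3 is still in the well. Handing in.

```bash
python3 -c "
from h import *
print(r.hand_in())"
```

```text
the job is handed in; nothing more can be done
None
```

I slid the top plaque onto the stamping plate and handed the job in. It lies flat and flush against both stops, within about 0.3 mm and square. The highest press I read was about 15 N, and pile3 still looks in place in the well, though I did not measure the pile's shift.

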